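# Find the heavy side of a chucked blank and hold it down

### The arm

A 6-joint arm with a two-finger parallel gripper is mounted at the origin on the work surface. World frame = base frame: x ahead of the robot, y to its left, z up, the work surface at z = 0. Lengths are in m, angles in rad, forces in N, time in s.
With the tool pointing down it reaches from about 0.3 to 0.85 m from the base axis. Payload 5.4 kg.
Tool frame: the origin (TCP) lies at the very end of the fingers, on their centre line; the grasp point (between the pads) lies 19 mm behind it; z points along the fingers, x is the direction in which the jaws open and shut, and the axes are right-handed (so a half turn about z gives the same grasp; the last joint's range is limited). The gripper opens to 85 mm and grips with 20 to 120 N. Pads are 22 mm wide; open, the fingers measure 114 mm over their backs; the gripper's body (76 mm by 85 mm) begins 54 mm behind the grasp point. The pads swing forward as they close: fully open they stand 13 mm farther back than shut.
Start: joints at [0.996, 0.158, 1.597, -0, 1.386, -0.21], TCP at [0.205, 0.537, 0.231] pointing down, gripper open.
Joint ranges: [-2.91, 2.91], [-0.94, 2.29], [0.18, 2.7], [-1.29, 4.43], [0.17, 2.64], [-3, 3]. Speed limits (rad/s): [2.57, 2.57, 3.14, 3.14, 3.14, 3.14].

### API

Orientations are given as a unit quaternion [x, y, z, w].
In Python, from cell import sensors, imaging, manip gives the robot as it stands.
- The arm moves only by the tool jog_arm, never from a script. Its argument "deltas" is text: rows parted by semicolons, each of 7 numbers parted by spaces: the opening, from -1 (shut) to 1 (fully open), then the shift along the tool's x, y, z normalised to -1 to 1, where 1 is 0.04 m, then the turn, a rotation vector about the tool's x, y, z normalised to -1 to 1, where 1 is 0.08 rad. In form: jaw x y z wx wy wz; .... A call has 1 to 8 rows; each row shifts and turns the pose as measured when the row begins, along the tool's axes as they then stand; what a row does not reach is not made up. A row lasts 1/12 s, in which the tool goes at most 41.7 mm and 7.16 degrees, less where a joint would pass 70% of its speed; a pose out of reach is approached as far as the arm can. A call with a number of a shift or a turn outside -1 to 1 is refused whole. A call with a gripper value outside its range is refused whole. The fingers move at their own pace and stop on an object; "force" is the grip in N (left out, the last holds). Time passes only in rows, so rows that do not move let the fingers close. It gives the time, the measured TCP pose, the force and the opening at its end, in the units of the state.
- sensors.get_obs(): the state, without advancing time (a new reading comes with each control period).
- imaging.grab_frame(name): name is "scene" or "top" or "wrist"; returns the picture (400x640x3 uint8, blue, green, red); there is no depth.
- imaging.get_calibration(name): a dict with "mtx" (3x3 intrinsics, pixels), "D" ([k1, k2, p1, p2, k3] as OpenCV has them; the pictures are not rectified), "rvec" (rotation vector, rad) and "tvec" (3), from world to camera coordinates, as OpenCV has them; the wrist camera has in their place "mount" (4x4, takes a point from camera to tool coordinates, whose origin is the TCP and whose axes are the tool frame's). Camera axes: x right, y down, z forward; pixel columns grow to the right and rows downward; lengths in m; the calibration is good to about 2 mm. A picture is of the moment at which its call begins: read the wrist's pose just before it. get_calibration takes no time and is no camera call.
- manip.close_job(): hands the job in, once; it reports no verdict.
The state is a dict: "time_s": time; "joint_pos": joint angles; "dq": joint speeds; "tau": joint torques, N m; "position": TCP position; "tcp_rot": TCP orientation; "ft_force": force on the tool from outside, world axes, zero at the start; "ft_torque": the same for the moment, N m; "finger_gap": finger opening in m.
Only numpy, scipy, OpenCV 4.12 (cv2) and the standard library are available. Lean on these libraries where they do the work, as an engineer would, in place of code of your own. Each camera call takes 0.05 s, during which the arm holds its last target.

### The job

The green blank in the dividing head's chuck has a heavy tungsten core cast off-centre inside it, hidden from sight. Take the red crank handle and turn the spindle at least one full turn, feeling where it resists and where it helps, to find the blank's heavy side; then turn the heavy side straight down (within about 15 degrees) and finish with the handle still gripped and the spindle still. Leave the loose things on the bench alone.

Things in the scene. Friction and masses are not known exactly. Their poses are not given: they have to be found in the camera images.
- head: Black dividing head bolted to the bench: block 110 x 90 mm, top 195 mm above the bench, foot 160 x 150 mm. Origin at the bench under the block's centre, z up, y along its level spindle axis, 140 mm above the bench. Crank at +y (aluminium web 10 mm thick, 118 mm long, at y = 65 to 75 mm, brass balance weight behind its far end), chuck and blank at -y.
- crank_axis (a point): Centre of the circle that the handle's centre runs in: on the spindle axis, 140 mm along the head's y from its origin, 140 mm above the bench. Axes as the head's. The circle has a radius of 50 mm and stands upright, square to the spindle axis.
- blank (a point): Centre of the green blank, on the spindle axis; 90 mm across, 85 mm long, in a steel three-jaw chuck 116 mm across (jaws reach out to 67 mm from the axis). A tungsten core of 0.68 to 0.91 kg sits fast inside it, its centre 30 mm off the axis, at an unknown angle to the handle, different every time. All else on the spindle is in balance.
- rotor (a joint): Turn of the spindle, rad; 0: handle straight above the axis; growing: from the top towards the head's +x, then down. Free over +-40 rad. Bearing drag 0.33 N m (6.6 N at the handle) against any motion, more than the core's pull, so it stays where it is left. The core adds or takes off 0.20 to 0.27 N m (4 to 5.4 N at the handle) times the sine of its angle from straight down.
- sag (a joint): Judge's gauge hidden in the core: a pip on a stiff spring, m. It sags outwards by 0.02 mm times the cosine of the heavy side's angle from straight down (0.02 mm: straight down, 0: level, -0.02 mm: straight up). Far below the reading noise: of no use as a guide, the heavy side must be felt.
- handle: Red crank handle, a round sleeve 18 mm across and 60 mm long lying along the head's y, with a 24 mm collar at its outer end; it turns freely on its pin. Origin at its centre, 50 mm from the spindle axis, 65 mm out from the near face of the crank web. It can be gripped from above all round; lowest 90 mm above the bench. Crank slowly (30 mm/s): after a quick stop the drag hides the force.
- spare_blank: Loose green cylinder, 36 mm across, 50 mm tall, standing on the bench. Origin under its centre. Bystander.
- chuck_key: Loose steel T-shaped chuck key lying on the bench, 94 x 70 mm, 12 mm thick. Origin under it. Bystander.
- collet_nut: Loose brass collet nut, 32 mm across, 30 mm tall. Origin under its centre. Bystander.

How it is judged:
On the way:
1. the spindle has been cranked about once round, either way (5.5 rad past handle-up) ((value of joint rotor above 5.5 rad or value of joint rotor below -5.5 rad)), for 0.05 s.
At the end, for the whole second after the job is handed in: The hidden core is within 0.3 rad (17 degrees) of straight below the spindle axis, the fingers still hold the red handle (over 2 N), and the spindle is still (value of joint sag above 1.91e-05 m and contact force between the fingers and handle above 2 N and velocity of joint rotor between -0.1 and 0.1 rad/s); the arm keeps its last pose, push and grip.
It fails at once if a bystander is pushed more than 20 mm (distance of any of spare_blank, chuck_key, collet_nut from where it was at the start of the episode above 0.02 m).
It also fails if it takes over 64 s, if anything falls off the work surface, if the arm or the gripper's body presses on something with over 40 N, if the wrist force passes 120 N, or if a joint passes its speed limit or range.

## Working session

There is one attempt and no reset: what is moved stays moved. The work goes in short steps, Python scripts to look and compute and a tool call to move; the robot and the scene stay as the last step left them, time stands still between calls to the robot, and variables do not carry over. Pictures are saved under pics/ and viewed, and the job is handed in when it is done.

Besides the shell and the picture viewer there is one more tool, called after "Request:" by a JSON object that holds its "name" and its "arguments". jog_arm: Moves the arm, as the interface text tells. Its arguments: {"type":"object","properties":{"deltas":{"type":"string"},"force":{"type":"number"}},"required":["deltas"]}

```bash
ls; mkdir -p pics; python3 - <<'E'
from cell import sensors, imaging
import cv2
print(sensors.get_obs())
for n in ("scene","top"):
    cv2.imwrite(f"pics/{n}0.png",imaging.grab_frame(n)); print(imaging.get_calibration(n))
print(imaging.get_calibration("wrist"))
E
```

```text
pics
{'time_s': 0.0, 'joint_pos': array([ 9.95886401e-01,  1.59054498e-01,  1.59824673e+00,  1.29802980e-05,
        1.38618839e+00, -2.10109297e-01]), 'dq': array([ 0.0014215 ,  0.00102644, -0.00096732,  0.00079317,  0.00059781,
        0.00064106]), 'tau': array([ 6.90127381e-04, -3.96010029e+01, -3.31429374e+01, -1.48528402e-04,
        8.58806306e-03,  2.69098570e-05]), 'position': array([0.2048253 , 0.53663781, 0.23030658]), 'tcp_rot': array([ 8.23639505e-01,  5.67112923e-01, -8.78656907e-04,  3.57241828e-04]), 'ft_force': array([ 0.13412679, -0.50877019,  0.28733672]), 'ft_torque': array([ 0.06353647, -0.00804375, -0.0194071 ]), 'finger_gap': 0.08584559662262256}
{'mtx': array([[361.87250508,   0.        , 319.09063739],
       [  0.        , 361.87250508, 203.51800457],
       [  0.        ,   0.        ,   1.        ]]), 'D': array([-0.01925749,  0.        ,  0.        ,  0.        ,  0.        ]), 'rvec': array([ 2.16956643,  0.98685201, -0.42360048]), 'tvec': array([-0.32285681, -0.22678218,  1.12184828])}
{'mtx': array([[516.78677426,   0.        , 314.12492594],
       [ 
[... 173 characters left out ...]
c': array([ 2.11341312, -2.14914281,  0.18102828]), 'tvec': array([-0.04537597,  0.58170046,  1.17791661])}
{'mtx': array([[296.25235042,   0.        , 322.10354875],
       [  0.        , 296.25235042, 195.52920256],
       [  0.        ,   0.        ,   1.        ]]), 'D': array([-0.05493007,  0.        ,  0.        ,  0.        ,  0.        ]), 'mount': array([[ 9.99999848e-01, -3.67425796e-04, -4.10106880e-04,
         3.24110831e-04],
       [ 4.76134922e-04,  9.51098630e-01,  3.08886986e-01,
        -7.85383972e-02],
       [ 2.76559044e-04, -3.08887134e-01,  9.51098660e-01,
        -1.41183659e-01],
       [ 0.00000000e+00,  0.00000000e+00,  0.00000000e+00,
         1.00000000e+00]])}
```

View pics/scene0.png

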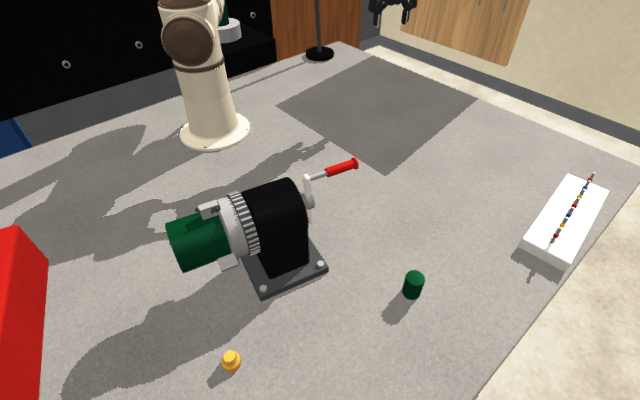

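View pics/top0.png

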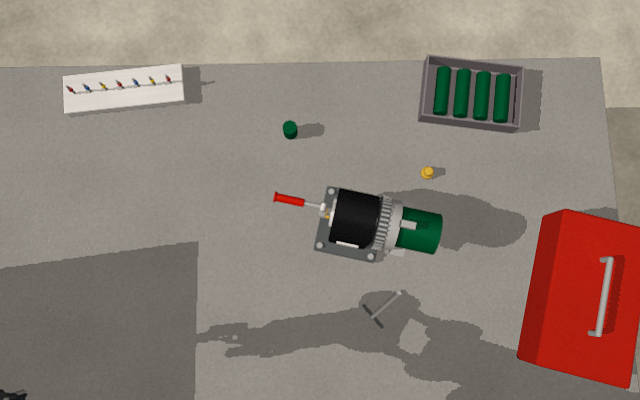

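The scene view shows the head with the red handle at about (342,168). In the top view the handle is at (289,198), the foot at (315-385,185-262) and the blank at (420,230). I'll measure these next.

```bash
cat > h.py <<'E'
import numpy as np, cv2
from cell import sensors, imaging
from scipy.spatial.transform import Rotation as R
def ray(n,uv):
    c=imaging.get_calibration(n); p=cv2.undistortPoints(np.array(uv,float).reshape(-1,1,2),c["mtx"],c["D"]).reshape(-1,2)
    Rm=cv2.Rodrigues(c["rvec"])[0]; o=-Rm.T@c["tvec"]
    d=np.c_[p,np.ones(len(p))]@Rm; return o,d/np.linalg.norm(d,axis=1,keepdims=True)
def plane(n,uv,z):
    o,d=ray(n,uv); return o+d*((z-o[2])/d[:,2])[:,None]
def tri(uva,uvb,a="scene",b="top"):
    o1,d1=ray(a,uva);o2,d2=ray(b,uvb);out=[]
    for x,y in zip(d1,d2):
        s=np.linalg.lstsq(np.c_[x,-y],o2-o1,rcond=None)[0]
        p,q=o1+s[0]*x,o2+s[1]*y; out.append(np.r_[(p+q)/2,np.linalg.norm(p-q)])
    return np.array(out)
def proj(n,P):
    c=imaging.get_calibration(n); return cv2.projectPoints(np.array(P,float).reshape(-1,1,3),c["rvec"],c["tvec"],c["mtx"],c["D"])[0].reshape(-1,2)
E
python3 - <<'E'
from h import *
ends={}
for n,roi in (("scene",(290,140,380,200)),("top",(260,180,315,215))):
    im=cv2.imread(f"pics/{n}0.png"); x0,y0,x1,y1=roi
    s=im[y0:y1,x0:x1].astype(int); m=(s[...,2]>90)&(s[...,2]>2.5*s[...,1])&(s[...,2]>2.5*s[...,0])
    ys,xs=np.nonzero(m); P=np.c_[xs+x0,ys+y0].astype(float); c=P.mean(0); v=np.linalg.svd(P-c,full_matrices=False)[2][0]
    t=(P-c)@v; e=[c+v*t.min(),c+v*t.max()]; print(n,len(P),c,e); ends[n]=e
    cv2.imwrite(f"pics/{n}_z.png",cv2.resize(im[130:290,150:390] if n=="scene" else im[170:275,260:450],None,fx=3.3 if n=="scene" else 4,fy=3.3 if n=="scene" else 4,interpolation=cv2.INTER_CUBIC))
a=ends["scene"];b=ends["top"]
# order: outer end: scene larger u, top smaller u
a.sort(key=lambda p:-p[0]); b.sort(key=lambda p:p[0])
T=tri(a,b);print(T); print(T[:,:3].mean(0),np.linalg.norm(T[0,:3]-T[1,:3]))
E
```

```text
scene 298 [341.83892617 166.86577181] [array([357.2333087 , 161.69454356]), array([325.74742542, 172.27117363])]
top 228 [288.3377193  199.23245614] [array([273.76195875, 196.11184316]), array([303.47067685, 202.4723628 ])]
[[ 0.56761297  0.03094746  0.19073324  0.0036495 ]
 [ 0.55172242 -0.03297084  0.18976846  0.00069393]]
[ 0.5596677  -0.00101169  0.19025085] 0.0658710111024161
```

View pics/top_z.png

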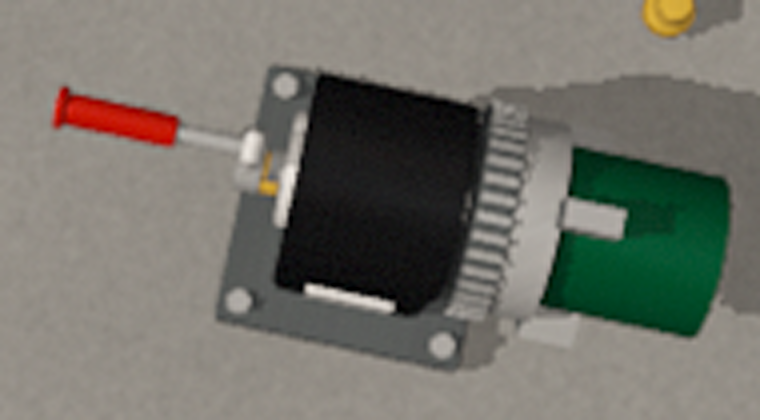

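View pics/scene_z.png

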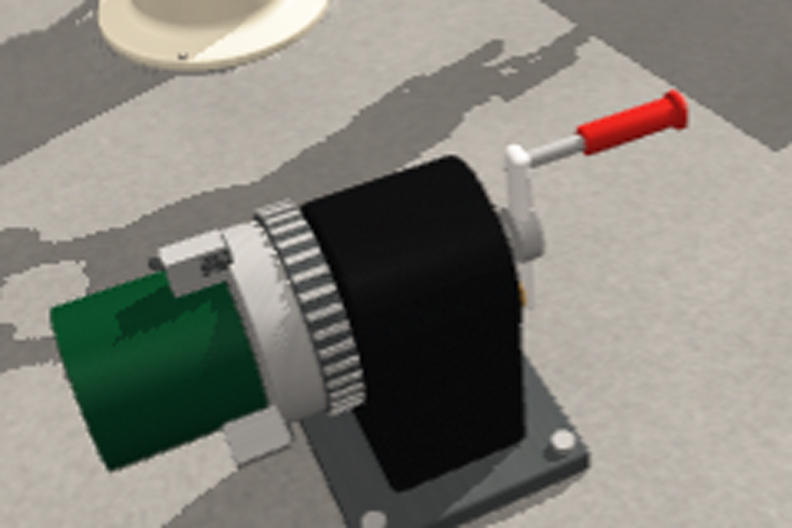

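The handle is straight up with its centre near z = 0.190. I'll get the head's direction and origin from the foot corners.

```bash
python3 - <<'E'
from h import *
for z in (0.012,0.02):
    C=plane("top",[(327.5,186.5),(314.25,250.2),(374.5,262.5)],z)[:,:2]
    print(z,C, np.linalg.norm(C[0]-C[1]),np.linalg.norm(C[1]-C[2]))
    ey=(C[1]-C[2])/np.linalg.norm(C[1]-C[2]); ex0=(C[0]-C[1])/np.linalg.norm(C[0]-C[1])
    print("ey",ey,"ex",ex0, "centre",(C[0]+C[2])/2)
    print("yaw",np.arctan2(-ey[0],ey[1]),np.arctan2(ex0[1],ex0[0]))
# bolts
B=plane("top",[(331.2,191.2),(319.5,245.2),(370.5,256.2)],0.018)[:,:2];print(B,np.arctan2(B[0,1]-B[1,1],B[0,0]-B[1,0]),"yaw2",np.arctan2(-(B[1]-B[2])[0],(B[1]-B[2])[1]),"c",(B[0]+B[2])/2)
# blank edges in top view at axis height 0.14: silhouette corners
q=plane("top",[(402.5,207),(441.5,215),(396,246),(434,254)],0.14)[:,:2];d=q[0]-q[1]+q[2]-q[3];print("blank yaw",np.arctan2(-d[0],d[1]))
for n in("top",):
  for P in ((289,130),): print(plane(n,[P],0.025))
print("key",plane("top",[(365,305),(383,327),(400,292)],0.006)); print("nut",plane("top",[(428,172)],0.02))
E
```

```text
0.012 [[ 0.62069614 -0.0885835 ]
 [ 0.46481905 -0.05339344]
 [ 0.43298094 -0.19739056]] 0.159799900053676 0.14747485964955373
ey [0.21588835 0.97641806] ex [ 0.97545175 -0.22021326] centre [ 0.52683854 -0.14298703]
yaw -0.21760154766936218 -0.22203309001297694
0.02 [[ 0.61910075 -0.08837   ]
 [ 0.46422321 -0.0534056 ]
 [ 0.43258926 -0.19647935]] 0.1587752017113961 0.14652919420070115
ey [0.21588835 0.97641806] ex [ 0.97545175 -0.22021326] centre [ 0.52584501 -0.14242467]
yaw -0.2176015476693626 -0.2220330900129769
[[ 0.60763237 -0.09722311]
 [ 0.476143   -0.0662077 ]
 [ 0.44781355 -0.18769421]] -0.23164356726938215 yaw2 -0.2290960300826495 c [ 0.52772296 -0.14245866]
blank yaw -0.2241331044477289
[[0.76268184 0.00433026 0.025     ]]
key [[ 0.33332109 -0.17182871  0.006     ]
 [ 0.28181696 -0.21255677  0.006     ]
 [ 0.36236578 -0.25630496  0.006     ]]
nut [[ 0.65114103 -0.33573384  0.02      ]]
```

```bash
cat >> h.py <<'E'
YAW=-0.223
EX=np.array([np.cos(YAW),np.sin(YAW),0]);EY=np.array([-np.sin(YAW),np.cos(YAW),0]);EZ=np.array([0,0,1.])
AX=np.array([0.558,-0.006,0.140])
RT=np.c_[EX,-EY,-EZ]
def plan(p,Rm,tp,N,jaw=1):
    """N rows from p,Rm toward tp, RT"""
    rows=[]
    for i in range(N):
        d=Rm.T@(tp-p); 
        n=np.linalg.norm(d); d=d*min(1,0.036/n) if n>0 else d
        w=R.from_matrix(Rm.T@RT).as_rotvec(); a=np.linalg.norm(w); w=w*min(1,0.08/a) if a>0 else w
        d=np.round(d/0.04,2);w=np.round(w/0.08,2)
        rows.append(f"{jaw} "+" ".join(f"{v:g}" for v in np.r_[d,w])); p=p+Rm@d*0.04; Rm=Rm@R.from_rotvec(w*0.08).as_matrix()
    print("; ".join(rows)); print("end",p)
def st():
    o=sensors.get_obs(); return o["position"],R.from_quat(o["tcp_rot"]).as_matrix(),o
E
python3 - <<'E'
from h import *
p,Rm,o=st(); plan(p,Rm,np.array([0.5585,-0.005,0.25]),8)
E
```

```text
1 -0.53 0.73 -0.03 0 0 1; 1 -0.47 0.77 -0.03 0 0 1; 1 -0.41 0.8 -0.03 0 0 1; 1 -0.34 0.83 -0.03 0 0 1; 1 -0.27 0.86 -0.03 0 0 1; 1 -0.2 0.88 -0.03 0 0 1; 1 -0.13 0.89 -0.03 0 0 1; 1 -0.06 0.9 -0.02 0 0 1
end [0.36250101 0.2954102  0.2397735 ]
```

Request:
{"name": "jog_arm", "arguments": {"deltas": "1 -0.53 0.73 -0.03 0 0 1; 1 -0.47 0.77 -0.03 0 0 1; 1 -0.41 0.8 -0.03 0 0 1; 1 -0.34 0.83 -0.03 0 0 1; 1 -0.27 0.86 -0.03 0 0 1; 1 -0.2 0.88 -0.03 0 0 1; 1 -0.13 0.89 -0.03 0 0 1; 1 -0.06 0.9 -0.02 0 0 1"}}

```text
time_s: 0.77
position: [0.36, 0.2878, 0.235]
tcp_rot: [0.962, 0.272, -0.004, 0.001]
ft_force: [1.0, 0.1, 0.1]
finger_gap: 0.0853
```

```bash
python3 - <<'E'
from h import *
p,Rm,o=st(); print(p,Rm[:,0],o["time_s"]);plan(p,Rm,np.array([0.5585,-0.005,0.25]),8)
E
```

```text
[0.35997354 0.28775508 0.23502339] [ 0.85234705  0.52290678 -0.00854407] 0.7667
1 0.04 0.9 -0.04 0 0.01 1; 1 0.11 0.89 -0.04 0 0.01 1; 1 0.18 0.88 -0.04 0.01 0.01 1; 1 0.25 0.86 -0.04 0 0.01 1; 1 0.32 0.84 -0.04 0.01 0.01 1; 1 0.39 0.81 -0.04 0 0.01 1; 1 0.45 0.78 -0.04 0.01 0.01 1; 1 0.51 0.74 -0.04 0 0.01 1
end [0.52101989 0.04953121 0.24760557]
```

Request:
{"name": "jog_arm", "arguments": {"deltas": "1 0.04 0.9 -0.05 0 0.01 1; 1 0.11 0.89 -0.05 0 0.01 1; 1 0.18 0.88 -0.05 0.01 0.01 1; 1 0.25 0.86 -0.05 0 0.01 1; 1 0.32 0.84 -0.05 0.01 0.01 1; 1 0.39 0.81 -0.05 0 0.01 1; 1 0.45 0.78 -0.05 0.01 0.01 1; 1 0.51 0.74 -0.05 0 0.01 1"}}

```text
time_s: 1.43
position: [0.5203, 0.0332, 0.2483]
tcp_rot: [0.998, -0.062, -0.003, 0.0]
ft_force: [0.1, 0.3, -0.4]
finger_gap: 0.0855
```

```bash
python3 - <<'E'
from h import *
p,Rm,o=st(); print(p,Rm[:,0],o["time_s"]);plan(p,Rm,np.array([0.5585,-0.005,0.23]),6)
E
```

```text
[0.52029082 0.03316857 0.24829064] [ 0.99232426 -0.12353674 -0.00558914] 1.4333
1 0.67 0.52 0.29 0.01 0.06 1; 1 0.42 0.28 0.16 0 0.01 0.24; 1 0 -0 0 0 -0 -0; 1 0 -0 0 0 -0 -0; 1 0 -0 0 0 -0 -0; 1 0 -0 0 0 -0 -0
end [ 0.55843017 -0.00515137  0.23014336]
```

Request:
{"name": "jog_arm", "arguments": {"deltas": "1 0.5 0.4 0.2 0.01 0.06 1; 1 0.45 0.3 0.2 0 0.01 0.24; 1 0 0 0 0 0 0"}}

```text
time_s: 1.68
position: [0.5569, -0.0094, 0.2313]
tcp_rot: [0.993, -0.12, 0.001, 0.001]
ft_force: [-0.6, 0.3, -0.2]
finger_gap: 0.0854
```

```bash
python3 - <<'E'
from h import *
p,Rm,o=st(); print(p,Rm,o["time_s"],o["ft_force"])
cv2.imwrite("pics/w1.png",imaging.grab_frame("wrist"))
plan(p,Rm,np.array([0.5588,-0.004,0.171]),4)
E
```

```text
[ 0.55688846 -0.00942563  0.23129754] [[ 0.97142408 -0.2373449   0.00163062]
 [-0.23734065 -0.97142343 -0.00243768]
 [ 0.00216259  0.00198101 -0.9999957 ]] 1.6833 [-0.62250764  0.327005   -0.1895527 ]
1 0.01 -0.09 0.9 0.02 -0.03 -0.21; 1 0 -0.06 0.61 0 0 0; 1 0 0 -0 0 0 0; 1 0 0 -0 0 0 0
end [ 0.55871228 -0.00377859  0.17089047]
```

View pics/w1.png

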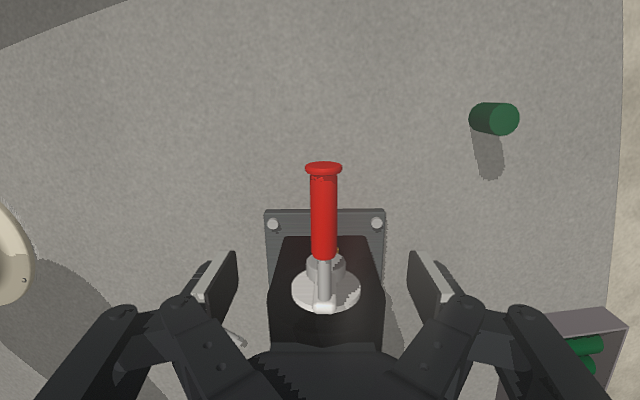

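The wrist view shows the handle centred between the open fingers, from (323,168) to (323,258) and parallel to the pads. I'll check its position along y.

```bash
python3 - <<'E'
from h import *
p,Rm,o=st(); c=imaging.get_calibration("wrist"); M=c["mount"]
for uv,z in (((323,175),0.199),((323,258),0.19),((323,168),0.195)):
    q=cv2.undistortPoints(np.array([[uv]],float),c["mtx"],c["D"])[0,0]
    d=Rm@M[:3,:3]@np.r_[q,1]; ro=p+Rm@M[:3,3]; P=ro+d*((z-ro[2])/d[2]); print(P,"head",(P-AX)@EX,(P-AX)@EY)
E
```

```text
[0.56559629 0.02655357 0.199     ] head 0.00020876561874997538 0.03342746133287296
[ 0.55107633 -0.03358976  0.19      ] head -0.0006505789806736922 -0.028437803525064406
[0.56641877 0.02986616 0.195     ] head 0.000278276063251889 0.03683992126389741
```

Request:
{"name": "jog_arm", "arguments": {"deltas": "1 0.01 -0.1 0.7 0.02 -0.03 -0.21; 1 0.01 -0.06 0.6 0 0 0; 1 0 0 0 0 0 0"}}

```text
time_s: 1.98
position: [0.5582, -0.0006, 0.18]
tcp_rot: [0.994, -0.109, 0.0, -0.001]
ft_force: [-0.6, 0.5, -0.8]
finger_gap: 0.0854
```

```bash
python3 - <<'E'
from h import *
p,Rm,o=st(); print(p,o["ft_force"],R.from_matrix(RT.T@Rm).as_rotvec());plan(p,Rm,np.array([0.5588,-0.004,0.171]),2)
E
```

```text
[ 0.55824463 -0.00057853  0.17997103] [-0.56864021  0.54121587 -0.82692635] [ 0.00140519  0.00062024 -0.00397316]
1 0.03 0.08 0.22 -0.02 -0.01 0.05; 1 0 0 0 0 0 -0
end [ 0.5587287  -0.00395195  0.1711673 ]
```

Request:
{"name": "jog_arm", "arguments": {"deltas": "1 0.03 0.03 0.22 -0.02 -0.01 0.05; -1 0 0 0 0 0 0; -1 0 0 0 0 0 0; -1 0 0 0 0 0 0; -1 0 0 0 0 0 0; -1 0 0 0 0 0 0; -1 0 0 0 0 0 0", "force": 70}}

```text
time_s: 2.57
position: [0.56, 0.0002, 0.1762]
tcp_rot: [0.994, -0.109, 0.003, 0.0]
ft_force: [1.4, -1.1, -5.8]
finger_gap: 0.0157
```

```bash
python3 - <<'E'
from h import *
p,Rm,o=st(); print(p,(p-AX)@EX,(p-AX)@EY,o["ft_force"],o["ft_torque"],o["finger_gap"],R.from_matrix(RT.T@Rm).as_rotvec())
E
```

```text
[5.60022331e-01 2.08809564e-04 1.76208079e-01] 0.0005991376158896902 0.00650232069976892 [ 1.35961911 -1.0850684  -5.79391811] [-0.05010619 -0.20526856 -0.13980187] 0.015718074988779543 [ 0.0001108   0.00551284 -0.00394745]
```

```bash
python3 - <<'E'
from h import *
cv2.imwrite("pics/w2.png",imaging.grab_frame("wrist"));cv2.imwrite("pics/s2.png",cv2.resize(imaging.grab_frame("scene")[100:260,240:420],None,fx=3.5,fy=3.5))
E
```

```text
(no output)
```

View pics/w2.png

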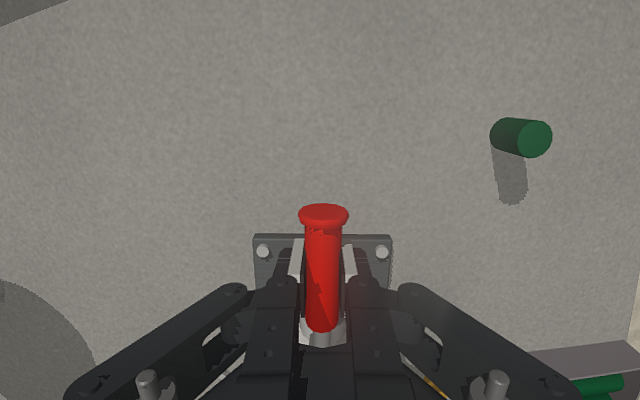

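View pics/s2.png

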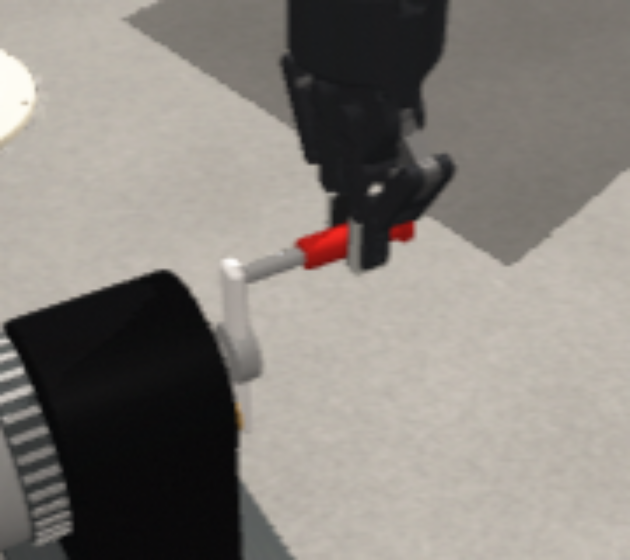

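The handle is firmly gripped between the pads, mid-sleeve. I'll start cranking in small chords.

```bash
cat >> h.py <<'E'
import json,os
C0=AX.copy(); C0[2]=0.1262
def crank(step=0.05,gain=1.0,n=8,corr=0.3,tgt=None,log=True):
    p,Rm,o=st(); d=p-C0; x,z=d@EX,d[2]; th=np.arctan2(x,z); r=np.hypot(x,z)
    F=o["ft_force"]; t=EX*np.cos(th)-EZ*np.sin(th); rr=EX*np.sin(th)+EZ*np.cos(th)
    print(f"t={o['time_s']:.2f} th={th:.3f} r={r*1000:.1f} y={d@EY*1000:.1f} Ft={F@t:.2f} Fr={F@rr:.2f} Fy={F@EY:.2f} gap={o['finger_gap']*1000:.1f} rot={np.round(R.from_matrix(RT.T@Rm).as_rotvec(),3)}")
    if log: open("log.txt","a").write(json.dumps([o['time_s'],th,r,F@t,F@rr,F@EY,*F,x,z])+"\n")
    rows=[]
    w=R.from_matrix(Rm.T@RT).as_rotvec()/0.08*corr
    for i in range(n):
        a,b=th+i*step,th+(i+1)*step
        dx=.05*(np.sin(b)-np.sin(a));dz=-.05*(np.cos(b)-np.cos(a))
        v=np.r_[dx*gain,0,dz*gain]/0.04
        if i==0: v+=np.r_[(0.05-r)*np.sin(th),0,-(0.05-r)*np.cos(th)]/0.04*corr
        rows.append("-1 "+" ".join(f"{q:.3f}" for q in v)+" "+(" ".join(f"{q:.2f}" for q in w) if i==0 else "0 0 0"))
    print("; ".join(rows))
E
python3 -c "
from h import *
crank()"
```

```text
t=2.67 th=0.012 r=49.9 y=6.5 Ft=0.60 Fr=0.70 Fy=0.58 gap=15.6 rot=[ 0.     0.005 -0.004]
-1 0.062 0.000 0.002 -0.00 -0.02 0.01; -1 0.062 0.000 0.005 0 0 0; -1 0.062 0.000 0.009 0 0 0; -1 0.061 0.000 0.012 0 0 0; -1 0.061 0.000 0.015 0 0 0; -1 0.060 0.000 0.018 0 0 0; -1 0.059 0.000 0.021 0 0 0; -1 0.058 0.000 0.024 0 0 0
```

Request:
{"name": "jog_arm", "arguments": {"deltas": "-1 0.062 0.000 0.002 -0.00 -0.02 0.01; -1 0.062 0.000 0.005 0 0 0; -1 0.062 0.000 0.009 0 0 0; -1 0.061 0.000 0.012 0 0 0; -1 0.061 0.000 0.015 0 0 0; -1 0.060 0.000 0.018 0 0 0; -1 0.059 0.000 0.021 0 0 0; -1 0.058 0.000 0.024 0 0 0"}}

```text
time_s: 3.33
position: [0.5703, -0.0022, 0.1753]
tcp_rot: [0.994, -0.11, -0.012, -0.001]
ft_force: [-5.1, 0.7, 5.4]
finger_gap: 0.0159
```

```bash
python3 -c "
from h import *
crank()"
```

```text
t=3.33 th=0.223 r=50.3 y=6.4 Ft=-6.18 Fr=4.16 Fy=-0.43 gap=15.9 rot=[-0.002 -0.024 -0.003]
-1 0.060 0.000 0.018 0.01 0.09 0.01; -1 0.060 0.000 0.018 0 0 0; -1 0.059 0.000 0.021 0 0 0; -1 0.058 0.000 0.024 0 0 0; -1 0.056 0.000 0.027 0 0 0; -1 0.055 0.000 0.030 0 0 0; -1 0.053 0.000 0.033 0 0 0; -1 0.052 0.000 0.035 0 0 0
```

```bash
python3 - <<'E'
s=open("h.py").read()
s=s.replace('''(" ".join(f"{q:.2f}" for q in w) if i==0 else "0 0 0")''','''" ".join(f"{q:.2f}" for q in w)''').replace("step=0.05,gain=1.0","step=0.045,gain=1.6")
s=s.replace('''/0.08*corr
''','''/0.08*corr*0.7
''')
open("h.py","w").write(s)
E
python3 -c "
from h import *
crank(log=False)"
```

```text
t=3.33 th=0.223 r=50.3 y=6.4 Ft=-6.18 Fr=4.16 Fy=-0.43 gap=15.9 rot=[-0.002 -0.024 -0.003]
-1 0.087 0.000 0.024 0.00 0.06 0.01; -1 0.086 0.000 0.026 0.00 0.06 0.01; -1 0.085 0.000 0.030 0.00 0.06 0.01; -1 0.084 0.000 0.033 0.00 0.06 0.01; -1 0.082 0.000 0.037 0.00 0.06 0.01; -1 0.080 0.000 0.041 0.00 0.06 0.01; -1 0.078 0.000 0.044 0.00 0.06 0.01; -1 0.076 0.000 0.048 0.00 0.06 0.01
```

Request:
{"name": "jog_arm", "arguments": {"deltas": "-1 0.087 0.000 0.024 0.00 0.06 0.01; -1 0.086 0.000 0.026 0.00 0.06 0.01; -1 0.085 0.000 0.030 0.00 0.06 0.01; -1 0.084 0.000 0.033 0.00 0.06 0.01; -1 0.082 0.000 0.037 0.00 0.06 0.01; -1 0.080 0.000 0.041 0.00 0.06 0.01; -1 0.078 0.000 0.044 0.00 0.06 0.01; -1 0.076 0.000 0.048 0.00 0.06 0.01"}}

```text
time_s: 4.0
position: [0.594, -0.0078, 0.1638]
tcp_rot: [0.994, -0.113, 0.003, 0.002]
ft_force: [-4.3, 0.2, 1.0]
finger_gap: 0.0157
```

```bash
python3 -c "
from h import *
crank()"
```

```text
t=4.00 th=0.757 r=51.7 y=6.2 Ft=-3.74 Fr=-2.21 Fy=-0.74 gap=15.7 rot=[-0.003  0.006  0.003]
-1 0.055 0.000 0.073 0.01 -0.02 -0.01; -1 0.061 0.000 0.066 0.01 -0.02 -0.01; -1 0.058 0.000 0.069 0.01 -0.02 -0.01; -1 0.055 0.000 0.071 0.01 -0.02 -0.01; -1 0.052 0.000 0.074 0.01 -0.02 -0.01; -1 0.048 0.000 0.076 0.01 -0.02 -0.01; -1 0.045 0.000 0.078 0.01 -0.02 -0.01; -1 0.041 0.000 0.080 0.01 -0.02 -0.01
```

Request:
{"name": "jog_arm", "arguments": {"deltas": "-1 0.045 0.000 0.055 0.01 -0.02 -0.01; -1 0.048 0.000 0.052 0.01 -0.02 -0.01; -1 0.046 0.000 0.054 0.01 -0.02 -0.01; -1 0.043 0.000 0.056 0.01 -0.02 -0.01; -1 0.041 0.000 0.058 0.01 -0.02 -0.01; -1 0.038 0.000 0.060 0.01 -0.02 -0.01; -1 0.036 0.000 0.062 0.01 -0.02 -0.01; -1 0.033 0.000 0.064 0.01 -0.02 -0.01"}}

```text
time_s: 4.67
position: [0.608, -0.011, 0.1419]
tcp_rot: [0.994, -0.11, -0.004, -0.003]
ft_force: [-4.3, 1.0, 2.0]
finger_gap: 0.0156
```

```bash
python3 -c "
from h import *
crank(0.045,1.3)"
```

```text
t=4.67 th=1.265 r=52.3 y=6.2 Ft=-3.22 Fr=-3.60 Fy=-0.01 gap=15.6 rot=[ 0.005 -0.009 -0.003]
-1 0.004 0.000 0.075 -0.01 0.02 0.01; -1 0.017 0.000 0.071 -0.01 0.02 0.01; -1 0.014 0.000 0.072 -0.01 0.02 0.01; -1 0.011 0.000 0.072 -0.01 0.02 0.01; -1 0.008 0.000 0.073 -0.01 0.02 0.01; -1 0.004 0.000 0.073 -0.01 0.02 0.01; -1 0.001 0.000 0.073 -0.01 0.02 0.01; -1 -0.002 0.000 0.073 -0.01 0.02 0.01
```

```bash
python3 -c "
from h import *
crank(0.055,1.0,log=False)"
```

```text
t=4.67 th=1.265 r=52.3 y=6.2 Ft=-3.22 Fr=-3.60 Fy=-0.01 gap=15.6 rot=[ 0.005 -0.009 -0.003]
-1 0.003 0.000 0.071 -0.01 0.02 0.01; -1 0.015 0.000 0.067 -0.01 0.02 0.01; -1 0.012 0.000 0.068 -0.01 0.02 0.01; -1 0.008 0.000 0.068 -0.01 0.02 0.01; -1 0.004 0.000 0.069 -0.01 0.02 0.01; -1 0.000 0.000 0.069 -0.01 0.02 0.01; -1 -0.004 0.000 0.069 -0.01 0.02 0.01; -1 -0.007 0.000 0.068 -0.01 0.02 0.01
```

Request:
{"name": "jog_arm", "arguments": {"deltas": "-1 0.003 0.000 0.071 -0.01 0.02 0.01; -1 0.015 0.000 0.067 -0.01 0.02 0.01; -1 0.012 0.000 0.068 -0.01 0.02 0.01; -1 0.008 0.000 0.068 -0.01 0.02 0.01; -1 0.004 0.000 0.069 -0.01 0.02 0.01; -1 0.000 0.000 0.069 -0.01 0.02 0.01; -1 -0.004 0.000 0.069 -0.01 0.02 0.01; -1 -0.007 0.000 0.068 -0.01 0.02 0.01"}}

```text
time_s: 5.33
position: [0.61, -0.0116, 0.1181]
tcp_rot: [0.994, -0.113, 0.003, 0.002]
ft_force: [-4.2, 0.2, 3.2]
finger_gap: 0.0161
```

```bash
python3 -c "
from h import *
crank(0.055,1.0)"
```

```text
t=5.33 th=1.726 r=52.6 y=6.1 Ft=-2.49 Fr=-4.63 Fy=-0.70 gap=16.1 rot=[-0.003  0.006  0.003]
-1 -0.032 0.000 0.065 0.01 -0.02 -0.01; -1 -0.016 0.000 0.067 0.01 -0.02 -0.01; -1 -0.020 0.000 0.066 0.01 -0.02 -0.01; -1 -0.023 0.000 0.065 0.01 -0.02 -0.01; -1 -0.027 0.000 0.063 0.01 -0.02 -0.01; -1 -0.030 0.000 0.062 0.01 -0.02 -0.01; -1 -0.034 0.000 0.060 0.01 -0.02 -0.01; -1 -0.037 0.000 0.058 0.01 -0.02 -0.01
```

Request:
{"name": "jog_arm", "arguments": {"deltas": "-1 -0.032 0.000 0.065 0.01 -0.02 -0.01; -1 -0.016 0.000 0.067 0.01 -0.02 -0.01; -1 -0.020 0.000 0.066 0.01 -0.02 -0.01; -1 -0.023 0.000 0.065 0.01 -0.02 -0.01; -1 -0.027 0.000 0.063 0.01 -0.02 -0.01; -1 -0.030 0.000 0.062 0.01 -0.02 -0.01; -1 -0.034 0.000 0.060 0.01 -0.02 -0.01; -1 -0.037 0.000 0.058 0.01 -0.02 -0.01"}}

```text
time_s: 6.0
position: [0.6018, -0.0095, 0.0975]
tcp_rot: [0.994, -0.11, -0.002, -0.003]
ft_force: [-3.1, 1.0, 6.0]
finger_gap: 0.0159
```

```bash
python3 -c "
from h import *
crank(0.055,1.0)"
```

```text
t=6.00 th=2.154 r=52.1 y=6.2 Ft=-3.28 Fr=-6.01 Fy=0.30 gap=15.9 rot=[ 0.005 -0.005 -0.003]
-1 -0.052 0.000 0.048 -0.01 0.01 0.01; -1 -0.042 0.000 0.054 -0.01 0.01 0.01; -1 -0.045 0.000 0.052 -0.01 0.01 0.01; -1 -0.048 0.000 0.049 -0.01 0.01 0.01; -1 -0.051 0.000 0.046 -0.01 0.01 0.01; -1 -0.053 0.000 0.043 -0.01 0.01 0.01; -1 -0.056 0.000 0.041 -0.01 0.01 0.01; -1 -0.058 0.000 0.037 -0.01 0.01 0.01
```

Request:
{"name": "jog_arm", "arguments": {"deltas": "-1 -0.052 0.000 0.048 -0.01 0.01 0.01; -1 -0.042 0.000 0.054 -0.01 0.01 0.01; -1 -0.045 0.000 0.052 -0.01 0.01 0.01; -1 -0.048 0.000 0.049 -0.01 0.01 0.01; -1 -0.051 0.000 0.046 -0.01 0.01 0.01; -1 -0.053 0.000 0.043 -0.01 0.01 0.01; -1 -0.056 0.000 0.041 -0.01 0.01 0.01; -1 -0.058 0.000 0.037 -0.01 0.01 0.01"}}

```text
time_s: 6.67
position: [0.5923, -0.0074, 0.0869]
tcp_rot: [0.994, -0.113, 0.01, 0.002]
ft_force: [1.2, 0.0, 4.1]
finger_gap: 0.0154
```

```bash
python3 -c "
from h import *
crank(0.055,1.0)"
```

```text
t=6.67 th=2.431 r=51.8 y=6.2 Ft=-3.52 Fr=-2.35 Fy=0.26 gap=15.4 rot=[-0.002  0.021  0.003]
-1 -0.062 0.000 0.033 0.00 -0.06 -0.01; -1 -0.056 0.000 0.040 0.00 -0.06 -0.01; -1 -0.058 0.000 0.037 0.00 -0.06 -0.01; -1 -0.060 0.000 0.034 0.00 -0.06 -0.01; -1 -0.062 0.000 0.031 0.00 -0.06 -0.01; -1 -0.063 0.000 0.027 0.00 -0.06 -0.01; -1 -0.065 0.000 0.024 0.00 -0.06 -0.01; -1 -0.066 0.000 0.020 0.00 -0.06 -0.01
```

Request:
{"name": "jog_arm", "arguments": {"deltas": "-1 -0.080 0.000 0.036 0.00 -0.06 -0.01; -1 -0.072 0.000 0.046 0.00 -0.06 -0.01; -1 -0.074 0.000 0.042 0.00 -0.05 -0.01; -1 -0.077 0.000 0.038 0.00 -0.05 -0.01; -1 -0.080 0.000 0.034 0.00 -0.05 -0.01; -1 -0.081 0.000 0.03 0.00 -0.05 -0.01; -1 -0.083 0.000 0.026 0.00 -0.05 -0.01; -1 -0.084 0.000 0.022 0.00 -0.05 -0.01"}}

```text
time_s: 7.33
position: [0.5731, -0.0029, 0.0775]
tcp_rot: [0.994, -0.11, 0.002, 0.0]
ft_force: [5.0, -0.4, 2.8]
finger_gap: 0.0155
```

```bash
python3 -c "
from h import *
crank(0.055,1.3)"
```

```text
t=7.33 th=2.860 r=50.7 y=6.4 Ft=-5.53 Fr=-1.35 Fy=0.73 gap=15.5 rot=[-0.     0.004 -0.002]
-1 -0.088 0.000 0.018 0.00 -0.01 0.01; -1 -0.088 0.000 0.018 0.00 -0.01 0.01; -1 -0.088 0.000 0.013 0.00 -0.01 0.01; -1 -0.089 0.000 0.008 0.00 -0.01 0.01; -1 -0.089 0.000 0.003 0.00 -0.01 0.01; -1 -0.089 0.000 -0.002 0.00 -0.01 0.01; -1 -0.089 0.000 -0.007 0.00 -0.01 0.01; -1 -0.089 0.000 -0.012 0.00 -0.01 0.01
```

Request:
{"name": "jog_arm", "arguments": {"deltas": "-1 -0.088 0.000 0.018 0.00 -0.02 0.01; -1 -0.088 0.000 0.018 0.00 -0.02 0.01; -1 -0.088 0.000 0.013 0.00 -0.02 0.01; -1 -0.089 0.000 0.008 0.00 -0.02 0.01; -1 -0.089 0.000 0.003 0.00 -0.02 0.01; -1 -0.089 0.000 -0.002 0.00 -0.02 0.01; -1 -0.089 0.000 -0.007 0.00 -0.02 0.01; -1 -0.089 0.000 -0.012 0.00 -0.02 0.01"}}

```text
time_s: 8.0
position: [0.5501, 0.0026, 0.0777]
tcp_rot: [0.994, -0.113, 0.004, 0.0]
ft_force: [7.9, -1.1, 0.4]
finger_gap: 0.0158
```

```bash
python3 -c "
from h import *
crank(0.055,1.3)"
```

```text
t=8.00 th=-2.946 r=49.5 y=6.6 Ft=-7.74 Fr=-1.92 Fy=0.72 gap=15.8 rot=[0.001 0.008 0.003]
-1 -0.088 0.000 -0.016 -0.00 -0.02 -0.01; -1 -0.086 0.000 -0.025 -0.00 -0.02 -0.01; -1 -0.084 0.000 -0.029 -0.00 -0.02 -0.01; -1 -0.083 0.000 -0.034 -0.00 -0.02 -0.01; -1 -0.081 0.000 -0.038 -0.00 -0.02 -0.01; -1 -0.078 0.000 -0.043 -0.00 -0.02 -0.01; -1 -0.076 0.000 -0.047 -0.00 -0.02 -0.01; -1 -0.073 0.000 -0.051 -0.00 -0.02 -0.01
```

Request:
{"name": "jog_arm", "arguments": {"deltas": "-1 -0.088 0.000 -0.016 0 -0.02 -0.01; -1 -0.086 0.000 -0.025 0 -0.02 -0.01; -1 -0.084 0.000 -0.029 0 -0.02 -0.01; -1 -0.083 0.000 -0.034 0 -0.02 -0.01; -1 -0.081 0.000 -0.038 0 -0.02 -0.01; -1 -0.078 0.000 -0.043 0 -0.02 -0.01; -1 -0.076 0.000 -0.047 0 -0.02 -0.01; -1 -0.073 0.000 -0.051 0 -0.02 -0.01"}}

```text
time_s: 8.67
position: [0.5304, 0.0072, 0.0882]
tcp_rot: [0.994, -0.11, 0.008, -0.0]
ft_force: [10.3, -0.8, -3.8]
finger_gap: 0.0156
```

```bash
python3 -c "
from h import *
crank(0.055,1.3)"
```

```text
t=8.67 th=-2.477 r=48.3 y=6.8 Ft=-10.41 Fr=-3.29 Fy=1.55 gap=15.6 rot=[ 0.002  0.016 -0.003]
-1 -0.076 0.000 -0.047 -0.01 -0.04 0.01; -1 -0.066 0.000 -0.061 -0.01 -0.04 0.01; -1 -0.062 0.000 -0.064 -0.01 -0.04 0.01; -1 -0.058 0.000 -0.068 -0.01 -0.04 0.01; -1 -0.055 0.000 -0.071 -0.01 -0.04 0.01; -1 -0.051 0.000 -0.074 -0.01 -0.04 0.01; -1 -0.047 0.000 -0.076 -0.01 -0.04 0.01; -1 -0.042 0.000 -0.079 -0.01 -0.04 0.01
```

Request:
{"name": "jog_arm", "arguments": {"deltas": "-1 -0.076 0.000 -0.047 -0.01 -0.04 0.01; -1 -0.066 0.000 -0.061 -0.01 -0.04 0.01; -1 -0.062 0.000 -0.064 -0.01 -0.04 0.01; -1 -0.058 0.000 -0.068 -0.01 -0.04 0.01; -1 -0.055 0.000 -0.071 -0.01 -0.04 0.01; -1 -0.051 0.000 -0.074 -0.01 -0.04 0.01; -1 -0.047 0.000 -0.076 -0.01 -0.04 0.01; -1 -0.042 0.000 -0.079 -0.01 -0.04 0.01"}}

```text
time_s: 9.33
position: [0.5176, 0.0102, 0.1056]
tcp_rot: [0.994, -0.113, 0.005, 0.002]
ft_force: [10.6, -1.2, -8.0]
finger_gap: 0.0155
```

```bash
python3 -c "
from h import *
crank(0.055,1.3)"
```

```text
t=9.33 th=-2.017 r=47.7 y=6.9 Ft=-11.78 Fr=-6.10 Fy=1.15 gap=15.5 rot=[-0.002  0.011  0.004]
-1 -0.052 0.000 -0.074 0.01 -0.03 -0.01; -1 -0.032 0.000 -0.084 0.01 -0.03 -0.01; -1 -0.027 0.000 -0.085 0.01 -0.03 -0.01; -1 -0.022 0.000 -0.086 0.01 -0.03 -0.01; -1 -0.018 0.000 -0.088 0.01 -0.03 -0.01; -1 -0.013 0.000 -0.088 0.01 -0.03 -0.01; -1 -0.008 0.000 -0.089 0.01 -0.03 -0.01; -1 -0.003 0.000 -0.089 0.01 -0.03 -0.01
```

```bash
sed -i 's/C0=AX.copy(); C0\[2\]=0.1262/C0=AX+0.0021*EX; C0[2]=0.1262/' h.py; python3 -c "
from h import *
crank(0.055,1.3,log=False)"
```

```text
t=9.33 th=-1.999 r=49.6 y=6.9 Ft=-11.66 Fr=-6.32 Fy=1.15 gap=15.5 rot=[-0.002  0.011  0.004]
-1 -0.038 0.000 -0.081 0.01 -0.03 -0.01; -1 -0.030 0.000 -0.084 0.01 -0.03 -0.01; -1 -0.026 0.000 -0.086 0.01 -0.03 -0.01; -1 -0.021 0.000 -0.087 0.01 -0.03 -0.01; -1 -0.016 0.000 -0.088 0.01 -0.03 -0.01; -1 -0.011 0.000 -0.089 0.01 -0.03 -0.01; -1 -0.006 0.000 -0.089 0.01 -0.03 -0.01; -1 -0.001 0.000 -0.089 0.01 -0.03 -0.01
```

Request:
{"name": "jog_arm", "arguments": {"deltas": "-1 -0.038 0.000 -0.081 0.01 -0.03 -0.01; -1 -0.030 0.000 -0.084 0.01 -0.03 -0.01; -1 -0.026 0.000 -0.086 0.01 -0.03 -0.01; -1 -0.021 0.000 -0.087 0.01 -0.03 -0.01; -1 -0.016 0.000 -0.088 0.01 -0.03 -0.01; -1 -0.011 0.000 -0.089 0.01 -0.03 -0.01; -1 -0.006 0.000 -0.089 0.01 -0.03 -0.01; -1 -0.001 0.000 -0.089 0.01 -0.03 -0.01"}}

```text
time_s: 10.0
position: [0.5132, 0.0114, 0.123]
tcp_rot: [0.994, -0.111, 0.002, -0.003]
ft_force: [11.1, -1.6, -11.1]
finger_gap: 0.0159
```

```bash
python3 -c "
from h import *
crank(0.055,1.2)"
```

```text
t=10.00 th=-1.635 r=49.7 y=7.0 Ft=-11.79 Fr=-10.42 Fy=0.93 gap=15.9 rot=[ 0.007  0.003 -0.001]
-1 -0.005 0.000 -0.082 -0.02 -0.01 0.00; -1 0.002 0.000 -0.082 -0.02 -0.01 0.00; -1 0.006 0.000 -0.082 -0.02 -0.01 0.00; -1 0.011 0.000 -0.082 -0.02 -0.01 0.00; -1 0.015 0.000 -0.081 -0.02 -0.01 0.00; -1 0.019 0.000 -0.080 -0.02 -0.01 0.00; -1 0.024 0.000 -0.079 -0.02 -0.01 0.00; -1 0.028 0.000 -0.078 -0.02 -0.01 0.00
```

Request:
{"name": "jog_arm", "arguments": {"deltas": "-1 0.01 0.000 -0.085 -0.02 -0.01 0.00; -1 0.014 0.000 -0.085 -0.02 -0.01 0.00; -1 0.018 0.000 -0.085 -0.02 -0.01 0.00; -1 0.022 0.000 -0.085 -0.02 -0.01 0.00; -1 0.026 0.000 -0.085 -0.02 -0.01 0.00; -1 0.03 0.000 -0.084 -0.02 -0.01 0.00; -1 0.034 0.000 -0.083 -0.02 -0.01 0.00; -1 0.038 0.000 -0.081 -0.02 -0.01 0.00"}}

```text
time_s: 10.67
position: [0.513, 0.0113, 0.1302]
tcp_rot: [0.994, -0.111, -0.009, 0.001]
ft_force: [8.5, -0.8, -12.9]
finger_gap: 0.0158
```

```bash
python3 -c "
from h import *
crank(0.05,1.4)"
```

```text
t=10.67 th=-1.490 r=50.0 y=6.9 Ft=-12.15 Fr=-9.46 Fy=1.14 gap=15.8 rot=[-0.004 -0.019  0.   ]
-1 0.009 0.000 -0.087 0.01 0.05 -0.00; -1 0.014 0.000 -0.086 0.01 0.05 -0.00; -1 0.018 0.000 -0.086 0.01 0.05 -0.00; -1 0.022 0.000 -0.085 0.01 0.05 -0.00; -1 0.026 0.000 -0.083 0.01 0.05 -0.00; -1 0.030 0.000 -0.082 0.01 0.05 -0.00; -1 0.035 0.000 -0.080 0.01 0.05 -0.00; -1 0.039 0.000 -0.079 0.01 0.05 -0.00
```

Request:
{"name": "jog_arm", "arguments": {"deltas": "-1 0.02 0.000 -0.11 0.01 0.05 0; -1 0.02 0.000 -0.11 0.01 0.05 0; -1 0.024 0.000 -0.11 0.01 0.05 0; -1 0.028 0.000 -0.11 0.01 0.05 0; -1 0.032 0.000 -0.11 0.01 0.05 0; -1 0.036 0.000 -0.108 0.01 0.05 0; -1 0.04 0.000 -0.106 0.01 0.05 0; -1 0.045 0.000 -0.104 0.01 0.05 0"}}

```text
time_s: 11.33
position: [0.5152, 0.0108, 0.1412]
tcp_rot: [0.994, -0.112, 0.0, -0.003]
ft_force: [10.6, -0.7, -15.5]
finger_gap: 0.0158
```

```bash
python3 -c "
from h import *
crank(0.05,1.8)"
```

```text
t=11.33 th=-1.265 r=49.8 y=7.0 Ft=-11.65 Fr=-14.65 Fy=1.65 gap=15.8 rot=[ 0.006 -0.001  0.001]
-1 0.035 0.000 -0.107 -0.01 0.00 -0.00; -1 0.042 0.000 -0.104 -0.01 0.00 -0.00; -1 0.047 0.000 -0.102 -0.01 0.00 -0.00; -1 0.052 0.000 -0.100 -0.01 0.00 -0.00; -1 0.057 0.000 -0.097 -0.01 0.00 -0.00; -1 0.062 0.000 -0.094 -0.01 0.00 -0.00; -1 0.066 0.000 -0.091 -0.01 0.00 -0.00; -1 0.071 0.000 -0.087 -0.01 0.00 -0.00
```

Request:
{"name": "jog_arm", "arguments": {"deltas": "-1 0.06 0.000 -0.107 -0.01 0.01 0; -1 0.062 0.000 -0.105 -0.01 0.01 0; -1 0.064 0.000 -0.103 -0.01 0.01 0; -1 0.066 0.000 -0.1 -0.01 0.01 0; -1 0.07 0.000 -0.097 -0.01 0.01 0; -1 0.074 0.000 -0.094 -0.01 0.01 0; -1 0.078 0.000 -0.091 -0.01 0.01 0; -1 0.08 0.000 -0.087 -0.01 0.01 0"}}

```text
time_s: 12.0
position: [0.5153, 0.0108, 0.1429]
tcp_rot: [0.993, -0.111, -0.025, -0.002]
ft_force: [-0.9, 0.5, -11.6]
finger_gap: 0.0158
```

```bash
python3 -c "
from h import *
crank(0.05,1.6)"
```

```text
t=12.00 th=-1.232 r=50.3 y=6.9 Ft=-11.32 Fr=-2.91 Fy=0.33 gap=15.8 rot=[-0.001 -0.049  0.   ]
-1 0.038 0.000 -0.093 0.00 0.13 -0.00; -1 0.040 0.000 -0.092 0.00 0.13 -0.00; -1 0.045 0.000 -0.089 0.00 0.13 -0.00; -1 0.049 0.000 -0.087 0.00 0.13 -0.00; -1 0.053 0.000 -0.085 0.00 0.13 -0.00; -1 0.058 0.000 -0.082 0.00 0.13 -0.00; -1 0.062 0.000 -0.079 0.00 0.13 -0.00; -1 0.065 0.000 -0.076 0.00 0.13 -0.00
```

Request:
{"name": "jog_arm", "arguments": {"deltas": "-1 0.03 0.000 -0.13 0 0.13 0; -1 0.03 0.000 -0.13 0 0.12 0; -1 0.04 0.000 -0.13 0 0.12 0; -1 0.045 0.000 -0.13 0 0.1 0; -1 0.05 0.000 -0.125 0 0.1 0; -1 0.054 0.000 -0.12 0 0.1 0"}}

```text
time_s: 12.5
position: [0.5283, 0.0077, 0.1628]
tcp_rot: [0.994, -0.112, 0.007, 0.0]
ft_force: [13.7, -2.3, -29.7]
finger_gap: 0.0151
```

```bash
python3 -c "
from h import *
crank(0.05,1.6)"
```

```text
t=12.50 th=-0.750 r=50.0 y=6.8 Ft=-10.11 Fr=-31.16 Fy=0.82 gap=15.1 rot=[0.001 0.013 0.001]
-1 0.075 0.000 -0.066 -0.00 -0.04 -0.00; -1 0.078 0.000 -0.063 -0.00 -0.04 -0.00; -1 0.081 0.000 -0.059 -0.00 -0.04 -0.00; -1 0.084 0.000 -0.054 -0.00 -0.04 -0.00; -1 0.087 0.000 -0.050 -0.00 -0.04 -0.00; -1 0.089 0.000 -0.046 -0.00 -0.04 -0.00; -1 0.091 0.000 -0.041 -0.00 -0.04 -0.00; -1 0.093 0.000 -0.037 -0.00 -0.04 -0.00
```

Request:
{"name": "jog_arm", "arguments": {"deltas": "-1 0.1 0.000 -0.02 0 -0.02 0; -1 0.1 0.000 -0.03 0 -0.02 0; -1 0.1 0.000 -0.03 0 0 0; -1 0.1 0.000 -0.03 0 0 0; -1 0.1 0.000 -0.03 0 0 0; -1 0.1 0.000 -0.025 0 0 0"}}

```text
time_s: 13.0
position: [0.5286, 0.0076, 0.1633]
tcp_rot: [0.993, -0.11, -0.028, -0.002]
ft_force: [-12.0, 2.7, 0.1]
finger_gap: 0.0157
```

```bash
python3 -c "
from h import *
crank(0.05,1.6)"
```

```text
t=13.00 th=-0.738 r=50.2 y=6.8 Ft=-9.06 Fr=8.35 Fy=-0.03 gap=15.7 rot=[-0.003 -0.056 -0.002]
-1 0.076 0.000 -0.064 0.01 0.15 0.00; -1 0.079 0.000 -0.062 0.01 0.15 0.00; -1 0.082 0.000 -0.058 0.01 0.15 0.00; -1 0.085 0.000 -0.053 0.01 0.15 0.00; -1 0.087 0.000 -0.049 0.01 0.15 0.00; -1 0.089 0.000 -0.045 0.01 0.15 0.00; -1 0.092 0.000 -0.040 0.01 0.15 0.00; -1 0.093 0.000 -0.036 0.01 0.15 0.00
```

Request:
{"name": "jog_arm", "arguments": {"deltas": "-1 0.076 0.000 -0.06 0 0.13 0; -1 0.079 0.000 -0.06 0 0.13 0; -1 0.082 0.000 -0.056 0 0.13 0; -1 0.085 0.000 -0.05 0 0.13 0; -1 0.087 0.000 -0.046 0 0.12 0; -1 0.089 0.000 -0.04 0 0.12 0"}}

```text
time_s: 13.5
position: [0.5357, 0.0059, 0.1687]
tcp_rot: [0.994, -0.11, -0.015, 0.001]
ft_force: [-6.7, 1.2, -6.6]
finger_gap: 0.0156
```

```bash
python3 -c "
from h import *
crank(0.05,1.6)"
```

```text
t=13.50 th=-0.558 r=50.0 y=6.7 Ft=-9.27 Fr=-1.99 Fy=-0.31 gap=15.6 rot=[-0.005 -0.03  -0.003]
-1 0.086 0.000 -0.050 0.01 0.08 0.01; -1 0.089 0.000 -0.046 0.01 0.08 0.01; -1 0.091 0.000 -0.042 0.01 0.08 0.01; -1 0.093 0.000 -0.037 0.01 0.08 0.01; -1 0.095 0.000 -0.033 0.01 0.08 0.01; -1 0.096 0.000 -0.028 0.01 0.08 0.01; -1 0.097 0.000 -0.023 0.01 0.08 0.01; -1 0.098 0.000 -0.018 0.01 0.08 0.01
```

Request:
{"name": "jog_arm", "arguments": {"deltas": "-1 0.09 0.000 -0.05 0.01 0.12 0.01; -1 0.093 0.000 -0.046 0.01 0.12 0.01; -1 0.095 0.000 -0.042 0.01 0.12 0.01; -1 0.098 0.000 -0.037 0.01 0.12 0.01; -1 0.1 0.000 -0.033 0.01 0.11 0.01; -1 0.1 0.000 -0.028 0.01 0.11 0.01; -1 0.1 0.000 -0.023 0.01 0.1 0.01; -1 0.1 0.000 -0.018 0.01 0.1 0.01"}}

```text
time_s: 14.17
position: [0.5529, 0.0019, 0.1754]
tcp_rot: [0.994, -0.112, 0.004, 0.001]
ft_force: [-7.0, 0.9, -6.8]
finger_gap: 0.0155
```

```bash
python3 -c "
from h import *
crank(0.05,1.6)"
```

```text
t=14.17 th=-0.177 r=50.0 y=6.6 Ft=-8.11 Fr=-5.41 Fy=-0.63 gap=15.5 rot=[-0.001  0.007  0.001]
-1 0.099 0.000 -0.016 0.00 -0.02 -0.00; -1 0.099 0.000 -0.010 0.00 -0.02 -0.00; -1 0.100 0.000 -0.005 0.00 -0.02 -0.00; -1 0.100 0.000 -0.000 0.00 -0.02 -0.00; -1 0.100 0.000 0.005 0.00 -0.02 -0.00; -1 0.100 0.000 0.010 0.00 -0.02 -0.00; -1 0.099 0.000 0.015 0.00 -0.02 -0.00; -1 0.098 0.000 0.020 0.00 -0.02 -0.00
```

Request:
{"name": "jog_arm", "arguments": {"deltas": "-1 0.09 0.000 -0.01 0 0.04 0; -1 0.09 0.000 -0.006 0 0.04 0; -1 0.09 0.000 -0.002 0 0.04 0; -1 0.09 0.000 0.003 0 0.04 0; -1 0.09 0.000 0.008 0 0.04 0; -1 0.09 0.000 0.012 0 0.04 0; -1 0.09 0.000 0.016 0 0.04 0; -1 0.088 0.000 0.02 0 0.04 0"}}

```text
time_s: 14.83
position: [0.5706, -0.0023, 0.1755]
tcp_rot: [0.994, -0.111, 0.002, 0.002]
ft_force: [-6.5, 0.5, -4.3]
finger_gap: 0.0157
```

```bash
python3 -c "
from h import *
crank(0.05,1.4)"
```

```text
t=14.83 th=0.189 r=50.2 y=6.4 Ft=-5.53 Fr=-5.42 Fy=-0.93 gap=15.7 rot=[-0.004  0.004 -0.001]
-1 0.085 0.000 0.020 0.01 -0.01 0.00; -1 0.084 0.000 0.023 0.01 -0.01 0.00; -1 0.083 0.000 0.027 0.01 -0.01 0.00; -1 0.082 0.000 0.031 0.01 -0.01 0.00; -1 0.080 0.000 0.035 0.01 -0.01 0.00; -1 0.078 0.000 0.039 0.01 -0.01 0.00; -1 0.076 0.000 0.043 0.01 -0.01 0.00; -1 0.074 0.000 0.047 0.01 -0.01 0.00
```

```bash
cat > fit.py <<'E'
from h import *
D=np.array([json.loads(l) for l in open("log.txt")])
# world positions: recorded x,z relative to C0 at the time
off=np.where(D[:,0]<9.5,-0.0021,0.0); x=D[:,9]+off; z=D[:,10]
A=np.c_[2*x,2*z,np.ones(len(x))]; c=np.linalg.lstsq(A,x**2+z**2,rcond=None)[0]; print("circle",c[:2],np.sqrt(c[2]+c[0]**2+c[1]**2))
th=np.arctan2(x-c[0],z-c[1]); F=D[:,6:9]
ft=(F@EX)*np.cos(th)-F[:,2]*np.sin(th)
use=D[:,0]>3
for lab,m in (("all",use),("low Fr",use&(abs(D[:,4])<8)),("first turn",use&(D[:,0]<14))):
  for bias in (0,1):
    B=np.c_[np.ones(m.sum()),np.sin(th[m]),np.cos(th[m])]
    if bias: B=np.c_[B,D[m,4]]   # radial-force friction/cross term
    s=np.linalg.lstsq(B,-ft[m],rcond=None)[0]; res=-ft[m]-B@s
    # -ft = d + A sin(th-th0)
    print(lab,bias,"drag",s[0],"amp",np.hypot(s[1],s[2]),"th_down",np.arctan2(-s[2],s[1])%(2*np.pi),"rms",res.std(),s[3:])
print(np.round(np.c_[th,ft,res if len(res)==len(th) else ft],2)[:0])
E
python3 fit.py
```

```text
circle [2.55669839e-04 3.09890164e-05] 0.050101025500296895
all 0 drag 6.921240106082894 amp 4.740625835114873 th_down 3.138790688900669 rms 0.4334559155130422 []
all 1 drag 6.803997481301238 amp 4.6630547342735165 th_down 3.1366686468223985 rms 0.3921180328160567 [-0.02483852]
low Fr 0 drag 6.923714843662094 amp 4.708313610372303 th_down 3.1557713457386187 rms 0.37607474992513856 []
low Fr 1 drag 6.761026101670339 amp 4.707175252160949 th_down 3.1613159537546274 rms 0.3520815794939665 [-0.05254083]
first turn 0 drag 6.93170844093246 amp 4.71867928978759 th_down 3.1428717761079277 rms 0.43324526280147707 []
first turn 1 drag 6.81299412206521 amp 4.638145716209039 th_down 3.1412616193581115 rms 0.38457752169630394 [-0.02538441]
[]
```

The fit is clear: drag 6.9 N, amplitude 4.7 N, and the heavy side is down when the handle is at 3.15 rad, straight down. I'll crank on forward to there.

Request:
{"name": "jog_arm", "arguments": {"deltas": "-1 0.085 0.000 0.025 0 0.02 0; -1 0.084 0.000 0.028 0 0.02 0; -1 0.083 0.000 0.03 0 0.02 0; -1 0.082 0.000 0.033 0 0.02 0; -1 0.080 0.000 0.036 0 0.02 0; -1 0.078 0.000 0.04 0 0.02 0; -1 0.076 0.000 0.044 0 0.02 0; -1 0.074 0.000 0.048 0 0.02 0"}}

```text
time_s: 15.5
position: [0.5878, -0.0064, 0.1685]
tcp_rot: [0.994, -0.11, -0.003, 0.003]
ft_force: [-6.8, 1.0, -3.2]
finger_gap: 0.0154
```

```bash
python3 -c "
from h import *
crank(0.055,1.1)"
```

```text
t=15.50 th=0.569 r=50.2 y=6.2 Ft=-4.08 Fr=-6.40 Fy=-0.53 gap=15.4 rot=[-0.007 -0.006 -0.002]
-1 0.062 0.000 0.044 0.02 0.02 0.01; -1 0.060 0.000 0.046 0.02 0.02 0.01; -1 0.058 0.000 0.049 0.02 0.02 0.01; -1 0.055 0.000 0.052 0.02 0.02 0.01; -1 0.052 0.000 0.055 0.02 0.02 0.01; -1 0.049 0.000 0.058 0.02 0.02 0.01; -1 0.045 0.000 0.060 0.02 0.02 0.01; -1 0.042 0.000 0.063 0.02 0.02 0.01
```

Request:
{"name": "jog_arm", "arguments": {"deltas": "-1 0.06 0.000 0.05 0.02 0.02 0.01; -1 0.058 0.000 0.052 0.02 0.02 0.01; -1 0.056 0.000 0.054 0.02 0.02 0.01; -1 0.053 0.000 0.056 0.02 0.02 0.01; -1 0.05 0.000 0.058 0.02 0.02 0.01; -1 0.046 0.000 0.06 0.02 0.02 0.01; -1 0.042 0.000 0.062 0.02 0.02 0.01; -1 0.038 0.000 0.065 0.02 0.02 0.01"}}

```text
time_s: 16.17
position: [0.5991, -0.0089, 0.1584]
tcp_rot: [0.994, -0.112, -0.003, -0.002]
ft_force: [-6.4, 0.9, -1.2]
finger_gap: 0.0155
```

```bash
python3 -c "
from h import *
crank(0.055,1.0)"
```

```text
t=16.17 th=0.876 r=50.3 y=6.2 Ft=-3.19 Fr=-5.69 Fy=-0.58 gap=15.5 rot=[ 0.004 -0.007  0.002]
-1 0.041 0.000 0.055 -0.01 0.02 -0.00; -1 0.039 0.000 0.056 -0.01 0.02 -0.00; -1 0.036 0.000 0.058 -0.01 0.02 -0.00; -1 0.033 0.000 0.060 -0.01 0.02 -0.00; -1 0.030 0.000 0.062 -0.01 0.02 -0.00; -1 0.026 0.000 0.064 -0.01 0.02 -0.00; -1 0.023 0.000 0.065 -0.01 0.02 -0.00; -1 0.019 0.000 0.066 -0.01 0.02 -0.00
```

Request:
{"name": "jog_arm", "arguments": {"deltas": "-1 0.041 0.000 0.058 -0.01 0.02 0; -1 0.038 0.000 0.06 -0.01 0.02 0; -1 0.034 0.000 0.062 -0.01 0.02 0; -1 0.03 0.000 0.064 -0.01 0.02 0; -1 0.026 0.000 0.066 -0.01 0.02 0; -1 0.022 0.000 0.068 -0.01 0.02 0; -1 0.018 0.000 0.07 -0.01 0.02 0; -1 0.014 0.000 0.07 -0.01 0.02 0"}}

```text
time_s: 16.83
position: [0.6054, -0.0106, 0.1486]
tcp_rot: [0.994, -0.111, -0.001, 0.003]
ft_force: [-6.3, 1.4, -0.9]
finger_gap: 0.0157
```

```bash
python3 -c "
from h import *
crank(0.055,1.0)"
```

```text
t=16.83 th=1.110 r=50.4 y=6.0 Ft=-2.06 Fr=-6.17 Fy=-0.02 gap=15.7 rot=[-0.006 -0.001 -0.001]
-1 0.026 0.000 0.064 0.02 0.00 0.00; -1 0.025 0.000 0.064 0.02 0.00 0.00; -1 0.022 0.000 0.065 0.02 0.00 0.00; -1 0.018 0.000 0.066 0.02 0.00 0.00; -1 0.015 0.000 0.067 0.02 0.00 0.00; -1 0.011 0.000 0.068 0.02 0.00 0.00; -1 0.007 0.000 0.068 0.02 0.00 0.00; -1 0.003 0.000 0.069 0.02 0.00 0.00
```

Request:
{"name": "jog_arm", "arguments": {"deltas": "-1 0.018 0.000 0.08 0.02 0.00 0.00; -1 0.014 0.000 0.08 0.02 0.00 0.00; -1 0.011 0.000 0.08 0.02 0.00 0.00; -1 0.007 0.000 0.08 0.02 0.00 0.00; -1 0.003 0.000 0.08 0.02 0.00 0.00; -1 0 0.000 0.08 0.02 0.00 0.00; -1 -0.004 0.000 0.08 0.02 0.00 0.00; -1 -0.008 0.000 0.08 0.02 0.00 0.00"}}

```text
time_s: 17.5
position: [0.6092, -0.0113, 0.1382]
tcp_rot: [0.994, -0.11, 0.002, -0.003]
ft_force: [-5.0, 1.7, 0.4]
finger_gap: 0.0157
```

```bash
python3 -c "
from h import *
crank(0.055,1.2)"
```

```text
t=17.50 th=1.330 r=50.5 y=6.1 Ft=-1.61 Fr=-5.00 Fy=0.59 gap=15.7 rot=[ 0.006  0.004 -0.002]
-1 0.014 0.000 0.081 -0.01 -0.01 0.01; -1 0.013 0.000 0.081 -0.01 -0.01 0.01; -1 0.008 0.000 0.082 -0.01 -0.01 0.01; -1 0.004 0.000 0.082 -0.01 -0.01 0.01; -1 -0.001 0.000 0.082 -0.01 -0.01 0.01; -1 -0.005 0.000 0.082 -0.01 -0.01 0.01; -1 -0.010 0.000 0.082 -0.01 -0.01 0.01; -1 -0.014 0.000 0.081 -0.01 -0.01 0.01
```

Request:
{"name": "jog_arm", "arguments": {"deltas": "-1 0.01 0.000 0.12 -0.01 -0.01 0.01; -1 0.006 0.000 0.12 -0.01 -0.01 0.01; -1 0 0.000 0.12 -0.01 -0.01 0.01; -1 -0.005 0.000 0.12 -0.01 -0.01 0.01; -1 -0.01 0.000 0.12 -0.01 -0.01 0.01; -1 -0.016 0.000 0.12 -0.01 -0.01 0.01; -1 -0.022 0.000 0.12 -0.01 -0.01 0.01; -1 -0.028 0.000 0.12 -0.01 -0.01 0.01"}}

```text
time_s: 18.17
position: [0.6099, -0.0116, 0.1174]
tcp_rot: [0.994, -0.112, 0.001, 0.002]
ft_force: [-5.2, 1.0, 4.1]
finger_gap: 0.0157
```

```bash
python3 -c "
from h import *
crank(0.055,1.3)"
```

```text
t=18.17 th=1.746 r=50.5 y=6.0 Ft=-3.13 Fr=-5.98 Fy=-0.19 gap=15.7 rot=[-0.004  0.003  0.002]
-1 -0.022 0.000 0.087 0.01 -0.01 -0.00; -1 -0.023 0.000 0.086 0.01 -0.01 -0.00; -1 -0.028 0.000 0.085 0.01 -0.01 -0.00; -1 -0.032 0.000 0.083 0.01 -0.01 -0.00; -1 -0.037 0.000 0.081 0.01 -0.01 -0.00; -1 -0.041 0.000 0.079 0.01 -0.01 -0.00; -1 -0.045 0.000 0.077 0.01 -0.01 -0.00; -1 -0.050 0.000 0.074 0.01 -0.01 -0.00
```

Request:
{"name": "jog_arm", "arguments": {"deltas": "-1 -0.03 0.000 0.087 0.01 -0.02 0; -1 -0.03 0.000 0.086 0.01 -0.02 0; -1 -0.034 0.000 0.085 0.01 -0.02 0; -1 -0.038 0.000 0.083 0.01 -0.02 0; -1 -0.043 0.000 0.08 0.01 -0.02 0; -1 -0.048 0.000 0.077 0.01 -0.03 0; -1 -0.052 0.000 0.073 0.01 -0.03 0; -1 -0.058 0.000 0.07 0.01 -0.03 0"}}

```text
time_s: 18.83
position: [0.607, -0.0108, 0.1072]
tcp_rot: [0.994, -0.111, 0.007, -0.0]
ft_force: [1.5, 0.6, 2.0]
finger_gap: 0.0156
```

```bash
python3 -c "
from h import *
crank(0.055,1.3)"
```

```text
t=18.83 th=1.956 r=50.5 y=6.1 Ft=-2.31 Fr=0.49 Fy=0.92 gap=15.6 rot=[0.002 0.013 0.   ]
-1 -0.039 0.000 0.080 -0.01 -0.04 -0.00; -1 -0.040 0.000 0.080 -0.01 -0.04 -0.00; -1 -0.045 0.000 0.077 -0.01 -0.04 -0.00; -1 -0.049 0.000 0.075 -0.01 -0.04 -0.00; -1 -0.053 0.000 0.072 -0.01 -0.04 -0.00; -1 -0.057 0.000 0.069 -0.01 -0.04 -0.00; -1 -0.060 0.000 0.066 -0.01 -0.04 -0.00; -1 -0.064 0.000 0.062 -0.01 -0.04 -0.00
```

Request:
{"name": "jog_arm", "arguments": {"deltas": "-1 -0.05 0.000 0.1 -0.01 -0.05 0; -1 -0.05 0.000 0.1 -0.01 -0.05 0; -1 -0.055 0.000 0.096 -0.01 -0.05 0; -1 -0.06 0.000 0.092 -0.01 -0.05 0; -1 -0.065 0.000 0.086 -0.01 -0.05 0; -1 -0.07 0.000 0.08 -0.01 -0.05 0; -1 -0.075 0.000 0.074 -0.01 -0.05 0; -1 -0.08 0.000 0.068 -0.01 -0.05 0"}}

```text
time_s: 19.5
position: [0.587, -0.0062, 0.0834]
tcp_rot: [0.994, -0.111, -0.01, 0.001]
ft_force: [-0.3, 0.2, 10.2]
finger_gap: 0.0154
```

```bash
python3 -c "
from h import *
crank(0.055,1.3)"
```

```text
t=19.50 th=2.592 r=50.2 y=6.2 Ft=-5.03 Fr=-8.85 Fy=0.10 gap=15.4 rot=[-0.005 -0.02  -0.   ]
-1 -0.078 0.000 0.044 0.01 0.05 0.00; -1 -0.080 0.000 0.040 0.01 0.05 0.00; -1 -0.082 0.000 0.036 0.01 0.05 0.00; -1 -0.084 0.000 0.031 0.01 0.05 0.00; -1 -0.085 0.000 0.027 0.01 0.05 0.00; -1 -0.087 0.000 0.022 0.01 0.05 0.00; -1 -0.088 0.000 0.017 0.01 0.05 0.00; -1 -0.089 0.000 0.012 0.01 0.05 0.00
```

Request:
{"name": "jog_arm", "arguments": {"deltas": "-1 -0.08 0.000 0.035 0.01 0.0 0; -1 -0.08 0.000 0.032 0.01 0 0; -1 -0.08 0.000 0.03 0.01 0 0; -1 -0.08 0.000 0.026 0.01 -0.02 0; -1 -0.08 0.000 0.022 0.01 -0.03 0; -1 -0.08 0.000 0.018 0.01 -0.03 0; -1 -0.08 0.000 0.014 0 -0.03 0; -1 -0.08 0.000 0.01 0 -0.03 0"}}

```text
time_s: 20.17
position: [0.5716, -0.0025, 0.0773]
tcp_rot: [0.994, -0.112, -0.001, -0.001]
ft_force: [6.7, -0.6, -0.9]
finger_gap: 0.0154
```

```bash
python3 -c "
from h import *
crank(0.03,1.3)"; python3 fit.py
```

```text
t=20.17 th=2.933 r=50.0 y=6.4 Ft=-6.36 Fr=2.26 Fy=0.86 gap=15.4 rot=[ 0.002 -0.002  0.001]
-1 -0.048 0.000 0.009 -0.01 0.01 -0.00; -1 -0.048 0.000 0.008 -0.01 0.01 -0.00; -1 -0.048 0.000 0.006 -0.01 0.01 -0.00; -1 -0.048 0.000 0.005 -0.01 0.01 -0.00; -1 -0.049 0.000 0.004 -0.01 0.01 -0.00; -1 -0.049 0.000 0.002 -0.01 0.01 -0.00; -1 -0.049 0.000 0.001 -0.01 0.01 -0.00; -1 -0.049 0.000 -0.001 -0.01 0.01 -0.00
circle [2.83311850e-04 3.45726615e-05] 0.050109705158804994
all 0 drag 6.931053968391255 amp 4.783866540229217 th_down 3.111325545058136 rms 0.4517249432646889 []
all 1 drag 6.810107624357332 amp 4.734684442948613 th_down 3.1059568233433916 rms 0.4245970944065937 [-0.02345427]
low Fr 0 drag 6.9106066010200635 amp 4.779515441604263 th_down 3.1296326460170003 rms 0.4298284144732415 []
low Fr 1 drag 6.872366301034688 amp 4.786783635871393 th_down 3.1276950540316903 rms 0.4284609820061584 [-0.01237303]
first turn 0 drag 6.930709622287298 amp 4.719922662636937 th_down 3.1432600812953875 rms 0.43482849105947374 []
first turn 1 drag 6.809928298729965 amp 4.637985462525337 th_down 3.14163198953248 rms 0.3845298063460909 [-0.0258299]
[]
```

Both laps put the target at about 3.12 rad, so 0.19 rad is left.

Request:
{"name": "jog_arm", "arguments": {"deltas": "-1 -0.075 0.000 0.009 0 -0.02 0; -1 -0.075 0.000 0.007 0 -0.02 0; -1 -0.075 0.000 0.005 0 -0.02 0; -1 -0.07 0.000 0.003 0 -0.02 0"}}

```text
time_s: 20.5
position: [0.5644, -0.0008, 0.0763]
tcp_rot: [0.994, -0.112, 0.003, -0.001]
ft_force: [7.0, -0.3, -1.1]
finger_gap: 0.0157
```

```bash
python3 -c "
from h import *
crank(0.03,1.3)"
```

```text
t=20.50 th=3.082 r=50.0 y=6.5 Ft=-6.85 Fr=1.53 Fy=1.22 gap=15.7 rot=[0.003 0.005 0.002]
-1 -0.049 0.000 0.002 -0.01 -0.01 -0.00; -1 -0.049 0.000 0.001 -0.01 -0.01 -0.00; -1 -0.049 0.000 -0.001 -0.01 -0.01 -0.00; -1 -0.049 0.000 -0.002 -0.01 -0.01 -0.00; -1 -0.049 0.000 -0.004 -0.01 -0.01 -0.00; -1 -0.048 0.000 -0.005 -0.01 -0.01 -0.00; -1 -0.048 0.000 -0.007 -0.01 -0.01 -0.00; -1 -0.048 0.000 -0.008 -0.01 -0.01 -0.00
```

Request:
{"name": "jog_arm", "arguments": {"deltas": "-1 -0.07 0.000 0.002 0 -0.02 0; -1 -0.05 0 0 0 -0.02 0; -1 0 0 0 0 0 0; -1 0 0 0 0 0 0; -1 0 0 0 0 0 0; -1 0 0 0 0 0 0; -1 0 0 0 0 0 0"}}

```text
time_s: 21.08
position: [0.562, -0.0002, 0.0762]
tcp_rot: [0.994, -0.112, 0.005, -0.001]
ft_force: [1.1, -0.9, 2.6]
finger_gap: 0.0158
```

```bash
python3 - <<'E'
from h import *
crank(0.03,1.3,log=False); print(sensors.get_obs()["dq"])
for n in ("top","scene"):
    im=imaging.grab_frame(n); cv2.imwrite(f"pics/{n}_end.png",im)
crank(log=False)
E
```

```text
t=21.08 th=3.132 r=50.0 y=6.5 Ft=-1.33 Fr=-2.55 Fy=-0.60 gap=15.8 rot=[0.004 0.01  0.002]
-1 -0.049 0.000 -0.000 -0.01 -0.03 -0.00; -1 -0.049 0.000 -0.002 -0.01 -0.03 -0.00; -1 -0.049 0.000 -0.003 -0.01 -0.03 -0.00; -1 -0.049 0.000 -0.005 -0.01 -0.03 -0.00; -1 -0.048 0.000 -0.006 -0.01 -0.03 -0.00; -1 -0.048 0.000 -0.008 -0.01 -0.03 -0.00; -1 -0.048 0.000 -0.009 -0.01 -0.03 -0.00; -1 -0.048 0.000 -0.010 -0.01 -0.03 -0.00
[-0.00028384 -0.00072811  0.00076147 -0.00108766 -0.00101454 -0.00053668]
t=21.18 th=3.132 r=50.0 y=6.5 Ft=-0.91 Fr=-2.13 Fy=1.47 gap=15.8 rot=[0.004 0.01  0.002]
-1 -0.090 0.000 -0.001 -0.01 -0.03 -0.00; -1 -0.090 0.000 -0.005 -0.01 -0.03 -0.00; -1 -0.090 0.000 -0.009 -0.01 -0.03 -0.00; -1 -0.089 0.000 -0.013 -0.01 -0.03 -0.00; -1 -0.088 0.000 -0.017 -0.01 -0.03 -0.00; -1 -0.087 0.000 -0.021 -0.01 -0.03 -0.00; -1 -0.086 0.000 -0.025 -0.01 -0.03 -0.00; -1 -0.085 0.000 -0.029 -0.01 -0.03 -0.00
```

View pics/scene_end.png

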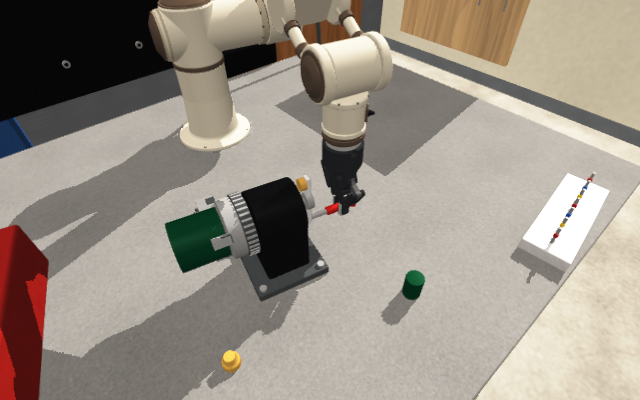

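View pics/top_end.png

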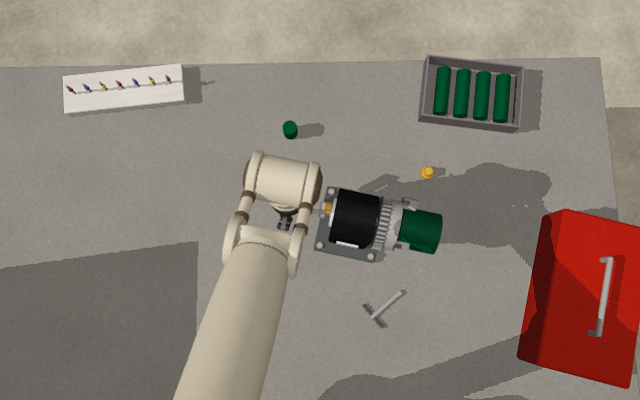

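In the scene view the handle is straight down, still in the fingers at (340,208), with the brass balance weight on top at (303,184). The top view shows the spare blank (289,130), nut (428,172) and key (384,308) where they started. I'm handing in.

```bash
python3 -c "
from cell import manip
print(manip.close_job())"
```

```text
the job is handed in; nothing more can be done
None
```

I cranked the spindle about one and a half turns, ending near 9.42 rad, and left the heavy side pointing down with the handle still gripped. The job was handed in at about 21.2 s and gave no verdict.

**Finding the heavy side:** A sine fit to the tangential handle force gave a drag of about 6.9 N and a core pull of about 4.7 N, with residuals of about 0.4 N. The variants of the fit put the heavy side down at a handle angle of 3.11 to 3.16 rad, so the handle is straight down too. I stopped at 3.13 rad.

**Last checks:**
- **Spindle:** The handle angle read the same 0.1 s apart and the joint speeds were about zero.
- **Grip:** The finger opening was 15.8 mm on the 18 mm sleeve with the grip set to 70 N. The scene picture shows the handle in the fingers.
- **Loose things:** The spare blank, collet nut and chuck key look unmoved in the top view.

**What disagreed or went less smoothly:**
- On the rising, heavy part of the turn the crank nearly stalled. The radial force briefly reached 31 N and the tool tilted by about 0.05 rad. I corrected it as I went, well under the wrist force limit.
- Fits including the second lap came out about 0.03 rad lower than the first lap alone, far inside the 0.3 rad tolerance.
- I cranked in one direction only, so a small steady force bias was not cancelled. I estimate its effect at no more than about 0.1 rad.

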